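# Offer a bogwood root up over its slate base in the tank

## Task

Slide the tank's clear cover fully open, so that it lies over the filter chamber. Then lift the forked root off the drying board, carry it in over the rim and hold it upright above the slate base, the holes in its foot lined up with the two steel pins (either way round), with about 15 mm of air between the foot and the pin tips so that I can get the glue in underneath. Finish while still gripping it there, still and touching nothing: it must not touch the slate or its pins at any time nor be knocked against the glass, and everything else stays where it stands.

Things in the scene. Friction and masses are not known exactly. Their poses are not given: they have to be found in the camera images.
- tank: Fixed shallow glass tank, 240 (x) by 360 mm (y), left or right of the board. Origin: under its centre, on the table. Glass 5 mm; inside floor 10 mm, black cover channels on the long rims 118 mm, end walls 109 mm above the table. A black wall at y = -12.5 mm divides it: planting bay on the +y side (y -10 to 175, x -115 to 115 mm), filter chamber on the -y side
- cover (a joint): The clear sliding cover in the rim channels (230 x 185 mm, 4 mm thick, upper face 114.5 mm above the table). 0 = shut over the planting bay; grows as it slides towards the tank's -y; 0.170 m = fully open against its stop, over the filter chamber. It starts shut or a little ajar; friction 1.5 N, stays where it is left
- cover_grip (a point): Middle of the top of the cover's black grip, a bar 74 mm long (tank x), 14 mm thick (tank y), standing 28 mm high above the cover (top 142.5 mm above the table); moves with the cover. It can be pinched across its 14 mm or pushed
- slate: Dark slate base stuck down on the floor of the planting bay, 90 mm (its x) x 64 mm (its y) x 10 mm; origin at the centre of its underside. Two steel pins, 5 mm thick, stand on its x axis at x = -18 and +18 mm; their tips are 22 mm above the origin
- slate_pins (a point): Point midway between the tips of the two pins, on the slate's axis
- root: Forked dark brown root, 0.2 to 0.4 kg, upright on the board, 125 mm high: sawn foot 80 (x) x 54 (y) x 22 mm; on its axis a trunk 40 (x) x 32 mm (y), flat-sided, to the top; two branches in its x-z plane, from mid trunk up to x = +95 mm at 123 mm height and x = -77 mm at 111 mm. Grip the trunk across y near its top. Origin: centre of the foot's underside
- root_foot (a point): Centre of the underside of the root's foot, midway between its two holes, which lie under the foot on the root's x axis at -18 and +18 mm
- board: Slatted wooden drying board, fixed, 240 mm (its x) x 296 mm (its y), top 18 mm above the table; origin at the centre of its underside. Three pieces of wood stand on it in any order
- stump: Bystander: light brown hollow round stump, 72 mm wide, 65 mm high, on the board; origin under its centre
- knot: Bystander: dark knotted lump of log with two stubs, 90 x 45 mm, 48 mm high, on the board; origin under its middle
- tallstone: Bystander: grey stone 36 x 46 mm, 72 mm high, in the planting bay near the tank's +x glass; origin under its centre
- lowstone: Bystander: sand-coloured stone 34 x 44 mm, 33 mm high, in the planting bay near the tank's +x glass; origin under its centre
- cup: Bystander: black cup, 84 mm wide, 62 mm high, on the table beyond the tank and board; origin under its centre
- glue: Bystander: white glue bottle with a red cap, 36 mm wide, 95 mm high, on the table beyond the tank and board; origin under its centre
- brush: Bystander: brush, 190 mm long, lying on the table beyond the tank and board
There are look-alikes about, which are no part of the job. There is more than one size of the root; the one meant has the size given above.

How it is judged:
On the way, in this order (a step that is already met when the one before it is completed fails the run):
1. the cover is slid fully open (value of joint cover above 0.155 m), for 0.2 s.
2. the root is lifted clear of the board by the gripper (height (world z) of root_foot above 0.05 m and contact force between root and the fingers above 1 N and contact force between root and board below 0.05 N), for 0.2 s.
At the end, for the whole second after the job is handed in: Cover open (joint over 155 mm). The gripper still holds the root, still, upright within 0.15 rad, foot 6 to 26 mm above the pin tips, centred over the pins within 10 mm and turned along them within 0.2 rad (either way round); the root touches no slate, tank, cover or stone (value of joint cover above 0.155 m and contact force between root and the fingers above 1 N and horizontal distance between root_foot and slate_pins below 0.01 m and z of root_foot in the frame of slate_pins between 0.006 and 0.026 m and angle between the x axis of root and the x axis of slate, either way round below 0.2 rad and angle between root's own z axis and vertical below 0.15 rad and contact force between root and slate below 0.05 N and contact force between root and tank below 0.05 N and contact force between root and tallstone below 0.05 N and contact force between root and lowstone below 0.05 N and linear speed of root below 0.02 m/s and angular speed of root below 0.15 rad/s); the arm keeps its last pose, push and grip.
It fails at once if the root touches the slate or its pins (contact force between root and slate above 0.5 N).
It fails at once if the root is knocked against the tank (contact force between root and tank above 10 N).
It fails at once if a bystander is moved from its place (distance of any of stump, knot, tallstone, lowstone, cup, glue, brush from where it was at the start of the episode above 0.025 m).
It also fails if it takes over 56 s, if anything falls off the work surface, if the arm or the gripper's body presses on something with over 40 N, if the wrist force passes 120 N, or if a joint passes its speed limit or range.

## Robot

A 6-joint arm with a two-finger parallel gripper is mounted at the origin on the work surface. World frame = base frame: x ahead of the robot, y to its left, z up, the work surface at z = 0. Lengths are in m, angles in rad, forces in N, time in s.
With the tool pointing down it reaches from about 0.35 to 0.85 m from the base axis. Payload 8.1 kg.
Tool frame: the origin (TCP) lies midway between the tips of the shut fingers; the grasp point (between the pads) lies 19 mm behind it (robot.grip_point_offset is the distance from the TCP to the grasp point, in m); z points along the fingers, y is the line along which they close (so a half turn about z gives the same grasp; the last joint's range is limited). The gripper opens to 93 mm and grips with 3 to 60 N. Pads are 15 mm wide; open, the fingers measure 128 mm over their backs; the gripper's body (75 mm by 188 mm) begins 65 mm behind the grasp point.
Start: joints at [-0.085, 0.13, 1.488, -0, 1.523, -0.085], TCP at [0.6, 0, 0.219] pointing down, gripper open.
Joint ranges: [-2.96, 2.96], [-0.89, 2.26], [0.02, 2.5], [-1.34, 4.48], [0, 2.73], [-2.66, 2.66]. Speed limits (rad/s): [2.39, 2.39, 2.79, 3.14, 3.14, 3.14].

## Interface

Orientations are given as a rotation vector (axis times angle).
In Python, from plant import robot, read_camera, job gives the robot as it stands.
- The arm moves only by the shell command python3 -m inch 'ROWS' [FORCE]. ROWS is JSON, one flat list of numbers, 5 for each row, row after row: the shift along the world's x, y, z in mm, then the turn about the world's z in degrees, then the opening in per cent of the stroke, from 0 (shut) to 100 (fully open). In form: [dx, dy, dz, yaw, hand, dx, dy, dz, yaw, hand, ...]. A call has 1 to 10 rows; each row is the pose to reach, as a shift and turn from the pose commanded when the call began; what a row does not reach only later rows make up. A row lasts 1/12 s, in which the tool goes at most 41.7 mm and 7.16 degrees, less where a joint would pass 70% of its speed; a pose out of reach is approached as far as the arm can. A call with a gripper value outside its range is refused whole. The fingers move at their own pace and stop on an object; FORCE is the grip in N (left out, the last holds). Time passes only in rows, so rows that repeat a pose let the fingers close. It gives the time, the measured TCP pose, the force, the opening and the grip force at its end, in the units of the state.
- robot.read_state(): the state, without advancing time (a new reading comes with each control period).
- read_camera(name): name is "scene" or "side" or "wrist"; returns a dict with "image" (480x640x3 uint8, blue, green, red), "K" (3x3 intrinsics, pixels), "extrinsics" (4x4, takes a point from world to camera coordinates); the wrist camera has in their place "mount" (4x4, takes a point from camera to tool coordinates, whose origin is the TCP and whose axes are the flange's). Camera axes: x right, y down, z forward; pixel columns grow to the right and rows downward; lengths in m; the calibration is good to about 2 mm. A picture is of the moment at which its call begins: read the wrist's pose just before it. There is no depth.
- job.close_job(): hands the job in; it is judged then, once.
The state is a dict: "t": time; "q": joint angles; "dq": joint speeds; "joint_torque": joint torques, N m; "tool_pos": TCP position; "orientation": TCP orientation; "force": force on the tool from outside, world axes, zero at the start; "wrist_torque": the same for the moment, N m; "opening": finger opening in m; "gripper_force": force on a finger pad.
Only numpy, scipy, OpenCV 4.12 (cv2) and the standard library are available. Lean on these libraries where they do the work, as an engineer would, in place of code of your own. Each camera call takes 0.05 s, during which the arm holds its last target. There are 200 camera calls.

## Working session

There is one attempt and no reset: what is moved stays moved. The work goes in short steps, Python scripts to look and compute and a shell command to move; the robot and the scene stay as the last step left them, time stands still between calls to the robot, and variables do not carry over. Pictures are saved under pics/ and viewed, at most 11 in all, crops included, and the job is handed in when it is done.

```bash
mkdir -p pics
cat > h.py <<'E'
import numpy as np, cv2, pickle
from scipy.spatial.transform import Rotation as R
from plant import robot, read_camera, job
def snap(n,f):
    s=robot.read_state(); c=read_camera(n); c['state']=s
    if 'mount' in c:
        T=np.eye(4);T[:3,:3]=R.from_rotvec(s['orientation']).as_matrix();T[:3,3]=s['tool_pos']
        c['extrinsics']=np.linalg.inv(T@np.array(c['mount']))
    cv2.imwrite(f'pics/{f}.png',c['image']); pickle.dump({k:c[k] for k in('image','K','extrinsics')},open(f'pics/{f}.pkl','wb')); return c
def load(f): return pickle.load(open(f'pics/{f}.pkl','rb'))
def ray(c,u,v,z):
    E=np.array(c['extrinsics']);K=np.array(c['K']);Rt=E[:3,:3].T;o=-Rt@E[:3,3]
    d=Rt@np.linalg.solve(K,[u,v,1.]);return o+d*(z-o[2])/d[2]
def proj(c,P):
    E=np.array(c['extrinsics']);K=np.array(c['K']);p=(E[:3,:3]@np.atleast_2d(P).T+E[:3,3:])
    q=K@p;return (q[:2]/q[2]).T
E
python3 - <<'E'
from h import *
for n in('scene','side','wrist'):
    c=snap(n,n+'0');E=np.array(c['extrinsics']);print(n,-E[:3,:3].T@E[:3,3],E[2,:3])
print(robot.read_state())
E
```

```text
scene [ 1.10304002 -0.37414324  1.12200179] [-0.4316422   0.33466731 -0.83766509]
side [0.41960098 0.55997804 0.76567178] [ 0.17506748 -0.64309077 -0.74551033]
wrist [0.59989749 0.06915018 0.38360017] [-0.00161812 -0.24926551 -0.96843383]
{'t': 0.15, 'q': array([-8.54430166e-02,  1.31028903e-01,  1.48897460e+00, -2.26317961e-05,
        1.52299659e+00, -8.54314388e-02]), 'dq': array([-0.00103509, -0.00137075, -0.00251193,  0.00010771, -0.00059   ,
        0.00079475]), 'joint_torque': array([ 8.59073725e-05, -5.60473788e+01, -4.92333663e+01,  7.68201635e-02,
        3.05504061e-02, -1.41810942e-04]), 'tool_pos': array([5.99582787e-01, 2.37033432e-05, 2.17833746e-01]), 'orientation': array([-2.22070197e+00, -2.22067869e+00,  1.45083241e-03]), 'force': array([ 1.26866694, -0.10995125, -0.0966114 ]), 'wrist_torque': array([-0.0041262 , -0.00588568, -0.01327769]), 'gripper_force': 0.0, 'opening': 0.09254981003564873}
```

View pics/scene0.png

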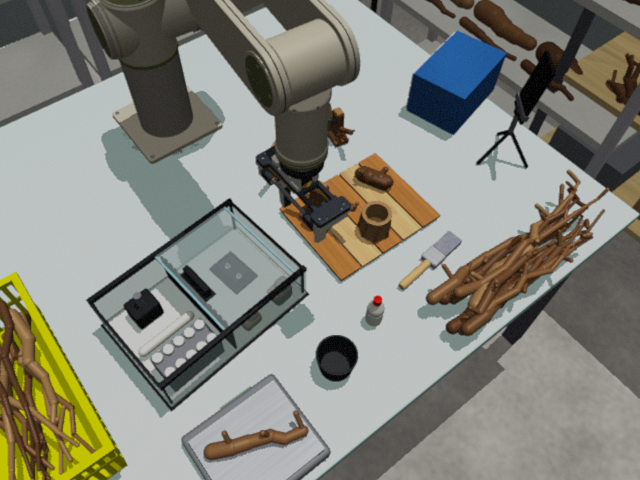

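View pics/side0.png

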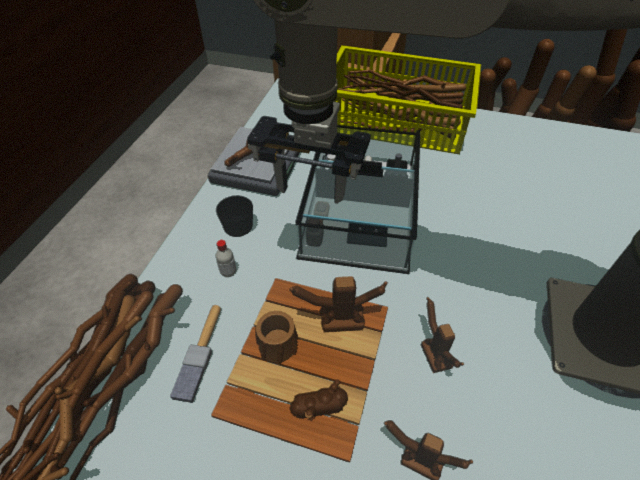

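The scene view shows the tank on the robot's right, with the planting bay and slate around (235,270), the grip bar at (198,283), and the board at about (360,215). In the side view there are three candidate roots: A on the board at (345,305), and smaller ones on the table at B (437,345) and C (428,455). A fits, since it is on the board and larger. I'll confirm with an enlarged crop and measure.

Run:
```python
from h import *
a=load('side0');b=load('scene0')
x=cv2.resize(a['image'][255:405,260:460],(800,600),interpolation=cv2.INTER_CUBIC)
cv2.imwrite('pics/cropA.png',x)
x=cv2.resize(b['image'][190:415,80:320],None,fx=2.6,fy=2.6,interpolation=cv2.INTER_CUBIC)
cv2.imwrite('pics/cropT.png',x)
for p in((322,329),(362,327)):print('foot',ray(a,*p,.018))
for p in((335,282),(355,282)):print('top',ray(a,*p,.143))
```

```text
foot [0.53556448 0.14661502 0.018     ]
foot [0.46299691 0.12139049 0.018     ]
top [0.51973838 0.12138246 0.143     ]
top [0.48647293 0.11184343 0.143     ]
```

View pics/cropA.png

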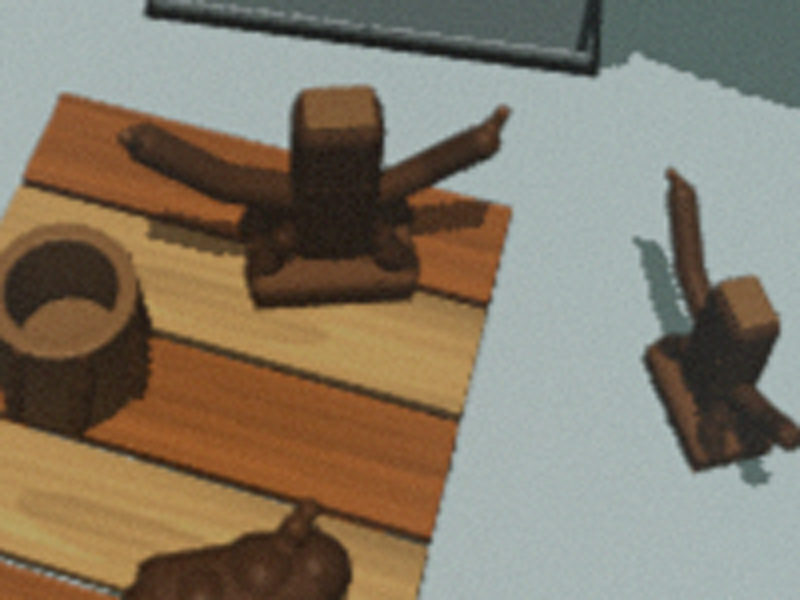

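View pics/cropT.png

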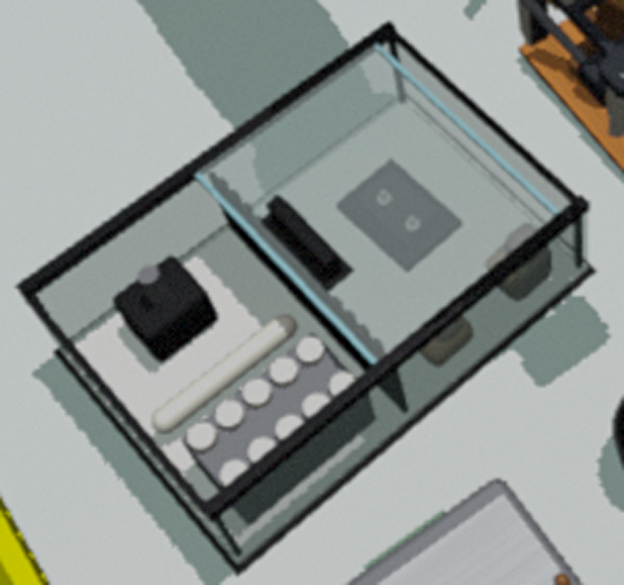

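Run:
```python
from h import *
from scipy.optimize import least_squares
b=load('scene0');a=load('side0')
f=lambda p:(80+p[0]/2.6,190+p[1]/2.6)
cor=[(20,288),(388,22),(588,203),(212,515)]
m=np.array([f(p) for p in cor])
L=np.array([[-.12,-.18],[-.12,.18],[.12,.18],[.12,-.18]])
def rt(t):return np.array([[np.cos(t),-np.sin(t)],[np.sin(t),np.cos(t)]])
def P(x,z):return np.c_[L@rt(x[2]).T+x[:2],np.full(4,z)]
for z in(.118,):
    s=least_squares(lambda x:(proj(b,P(x,z))-m).ravel(),[.6,-.3,0]);print('tank',s.x,s.cost,s.fun.round(1))
t=s.x
loc=lambda p:rt(t[2]).T@(p[:2]-t[:2])
for n,p,z in[('slate',(392,158),.02),('slate',(462,220),.02),('slate',(407,271),.02),('slate',(337,206),.02),('pin',(384,197),.032),('pin',(413,222),.032),('grip',(275,197),.1425),('grip',(350,268),.1145),('edge',(195,175),.1145),('edge',(375,362),.1145),('edge',(380,45),.1145),('edge',(555,212),.1145)]:
    w=ray(b,*f(p),z);print(n,w.round(4),'tankframe',loc(w).round(4))
# root fit with side: foot front bottom corners + top corners
g=lambda p:(260+p[0]/4,255+p[1]/4)
pts=[((255,305),(.04,.027,0)),((418,297),(-.04,.027,0)),((302,90),(.02,-.016,.125)),((374,88),(-.02,-.016,.125)),((383,124),(-.02,.016,.125)),((306,129),(.02,.016,.125))]
m2=np.array([g(p[0]) for p in pts]);X=np.array([p[1] for p in pts])
def Q(x):return np.c_[X[:,:2]@rt(x[2]).T+x[:2],X[:,2]+.018]
s=least_squares(lambda x:(proj(a,Q(x))-m2).ravel(),[.5,.12,.3]);print('root',s.x,s.fun.round(1))
```

```text
tank [ 0.54142706 -0.21197001  0.11676041] 2.5330318505725935 [-0.7  0.5  1.  -0.4  0.7 -1.3 -0.7  0.7]
slate [ 0.4578 -0.0954  0.02  ] tankframe [-0.0695  0.1255]
slate [ 0.545  -0.0822  0.02  ] tankframe [0.0186 0.1285]
slate [ 0.5572 -0.1457  0.02  ] tankframe [0.0234 0.064 ]
slate [ 0.4697 -0.1587  0.02  ] tankframe [-0.065   0.0613]
pin [ 0.4931 -0.125   0.032 ] tankframe [-0.0379  0.0921]
pin [ 0.5279 -0.1189  0.032 ] tankframe [-0.0026  0.094 ]
grip [ 0.5051 -0.2157  0.1425] tankframe [-0.0365  0.0005]
grip [ 0.5758 -0.1981  0.1145] tankframe [0.0358 0.0098]
edge [ 0.4329 -0.2508  0.1145] tankframe [-0.1123 -0.0259]
edge [ 0.6519 -0.2248  0.1145] tankframe [ 0.1082 -0.0256]
edge [ 0.4145 -0.0667  0.1145] tankframe [-0.1091  0.159 ]
edge [ 0.6305 -0.0461  0.1145] tankframe [0.1078 0.1544]
root [0.50294627 0.11463427 0.34680456] [-0.6  1.4  0.4  0.9 -2.4 -3.2  2.2 -3.9  2.2  2.1 -1.8  2.1]
```

The pieces check out: root A's foot is about 77 mm wide against 80 given, the pins are 35 mm apart against 36, and the tank fit is within about 1 px. The cover is about 16 mm ajar. I'll push the cover with shut fingers on the +y side of the bar, at tank (0, 45 mm).

```bash
python3 -m inch '[-63,-167,0,7,0, -63,-167,0,7,0, -63,-167,0,7,0, -63,-167,0,7,0, -63,-167,0,7,0, -63,-167,-60,7,0, -63,-167,-60,7,0, -63,-167,-60,7,0, -63,-167,-60,7,0]' 20
python3 - <<'E'
from h import *
c=snap('wrist','w1')
E
```

```text
t: 0.9
tool_pos: [0.536, -0.1664, 0.1575]
orientation: [-2.08, -2.351, 0.001]
force: [0.1, 0.1, 1.7]
opening: 0.0373
gripper_force: 0.0
```

View pics/w1.png

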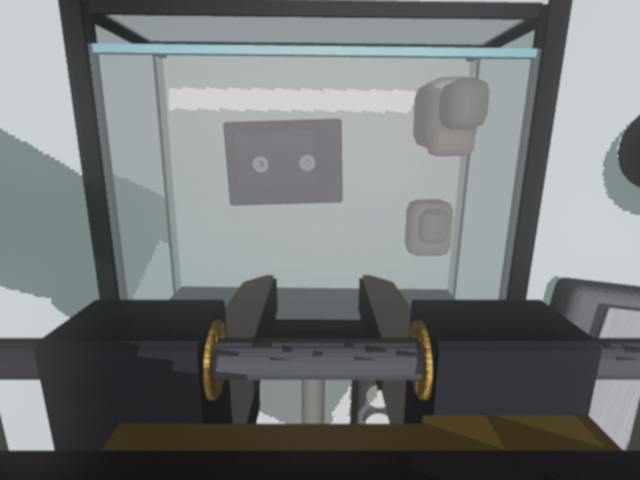

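The wrist view shows the slate with its pins at (261,164) and (307,162), and the stones on the right. The fingers are still closing, with the black bar behind them at about (318,328).

Run:
```python
from h import *
c=load('w1')
p1,p2=ray(c,261,164,.032),ray(c,307,162,.032);print(p1,p2,(p1+p2)/2,np.linalg.norm(p2-p1),np.arctan2(*(p2-p1)[1::-1]))
q=[ray(c,u,v,.02)[:2] for u,v in((224,123),(341,119),(343,202),(230,206))];print(np.mean(q,0),np.arctan2(*(q[1]-q[0])[::-1]),np.arctan2(*(q[2]-q[3])[::-1]),np.linalg.norm(q[1]-q[0]),np.linalg.norm(q[2]-q[3]))
print('bar +y top edge if at v=321',ray(c,318,321,.1425), 'edge',ray(c,95,48,.1145),ray(c,535,52,.1145))
print('tip',proj(c,[[.536,-.1664,.1575]]))
t=.1168
for y in(.005,.012):print(y,proj(c,[[.5414-np.sin(t)*y,-.212+np.cos(t)*y,.1425]]))
```

```text
[ 0.4879785  -0.12046507  0.032     ] [ 0.52167778 -0.11484695  0.032     ] [ 0.50482814 -0.11765601  0.032     ] 0.03416437969890304 0.16519409397180446
[ 0.50427159 -0.11886278] 0.15494569527245647 0.15849072766392427 0.08809342996657059 0.08965116862478147
bar +y top edge if at v=321 [ 0.538965   -0.18705092  0.1425    ] edge [ 0.41273228 -0.06774354  0.1145    ] [ 0.62958428 -0.04303331  0.1145    ]
tip [[317.04444191 294.25896334]]
0.005 [[316.84138514 356.08363897]]
0.012 [[316.91056574 344.03796096]]
```

```bash
python3 -m inch '[0,0,-10,0,0, 0,0,-36,0,0, 0,0,-36,0,0, 0,0,-36,0,0]'
```

```text
t: 1.28
tool_pos: [0.5365, -0.1664, 0.1222]
orientation: [-2.08, -2.352, 0.001]
force: [-1.3, 0.4, 0.3]
opening: 0.007
gripper_force: 0.0
```

```bash
python3 -m inch '[1,-8,0,0,0, 2,-16,0,0,0, 3,-26,0,0,0, 4,-38,0,0,0, 6,-50,0,0,0, 7,-62,0,0,0, 9,-74,0,0,0, 10,-86,0,0,0, 11,-98,0,0,0, 13,-110,0,0,0]'
```

```text
t: 2.12
tool_pos: [0.5497, -0.2783, 0.1224]
orientation: [-2.082, -2.352, 0.0]
force: [-1.9, 1.9, 1.4]
opening: 0.0002
gripper_force: 1.0
```

```bash
python3 -m inch '[1,-12,0,0,0, 3,-22,0,0,0, 4,-30,0,0,0, 5,-38,0,0,0, 5,-44,0,0,0, 6,-49,0,0,0, 6,-49,0,0,0]'
python3 - <<'E'
from h import *
snap('scene','s2')
E
```

```text
t: 2.7
tool_pos: [0.556, -0.327, 0.1226]
orientation: [2.082, 2.352, -0.001]
force: [0.1, 0.1, -0.0]
opening: 0.0005
gripper_force: 0.0
```

View pics/s2.png

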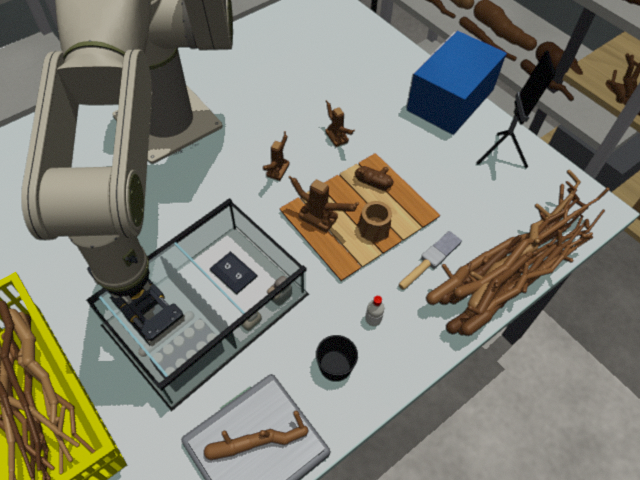

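The cover is pushed well back, with its +y edge running about (176,242) to (247,318), and the root on the board is unobstructed at (318,205). Measuring the edge against the fully open value.

Run:
```python
from h import *
b=load('s2');t=.1168;Rr=np.array([[np.cos(t),-np.sin(t)],[np.sin(t),np.cos(t)]])
for p in((176,242),(247,318),(124,296),(192,375)):
    w=ray(b,*p,.1145)[:2];print(Rr.T@(w-[.5414,-.212]))
a=cv2.resize(b['image'][170:290,260:370],None,fx=5,fy=5,interpolation=cv2.INTER_CUBIC)[:560,:500]
s=cv2.resize(b['image'][240:300,200:270],None,fx=4.2,fy=4.2,interpolation=cv2.INTER_CUBIC)
o=np.zeros((560,800,3),np.uint8);o[:a.shape[0],:a.shape[1]]=a;o[:s.shape[0],500:500+s.shape[1]]=s
cv2.imwrite('pics/c2.png',o)
```

```text
[-0.11247609  0.027367  ]
[0.12050455 0.02055777]
[-0.08198321 -0.12155856]
[ 0.13699556 -0.12434151]
```

View pics/c2.png

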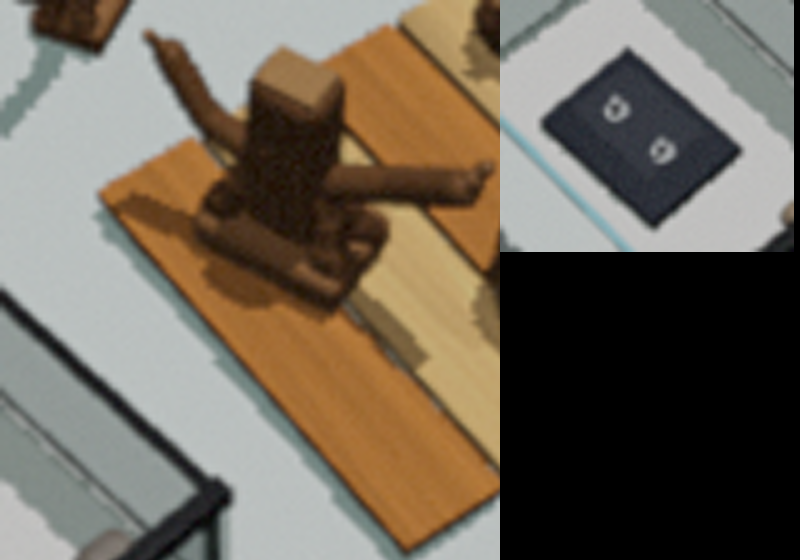

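```bash
python3 -m inch '[1,-7,0,0,0, 2,-13,0,0,0, 2,-16,0,0,0, 2,-17,0,0,0, 2,-17,0,0,0]'
python3 - <<'E'
from h import *
from scipy.optimize import least_squares
b=load('s2');a=load('side0')
g=lambda p:(200+(p[0]-500)/4.2,240+p[1]/4.2)
P=[ray(b,*g(p),.032) for p in((616,106),(662,148))];d=P[1]-P[0];print('pins',P,sum(P)/2,np.linalg.norm(d),np.arctan2(d[1],d[0]))
S=np.array([ray(b,*g(p),.02) for p in((628,48),(742,152),(655,228),(541,123))]);print('slate',S.mean(0),[np.arctan2(*(S[i]-S[j])[1::-1]) for i,j in((1,0),(2,3))])
h=lambda p:(260+p[0]/5,170+p[1]/5)
k=lambda p:(260+p[0]/4,255+p[1]/4)
sp=[((250,82),(-.02,-.016,.125)),((285,47),(-.02,.016,.125)),((345,80),(.02,.016,.125)),((318,112),(.02,-.016,.125)),((196,226),(-.04,-.027,0)),((335,314),(.04,-.027,0))]
pp=[((255,305),(.04,.027,0)),((418,297),(-.04,.027,0)),((302,90),(.02,-.016,.125)),((374,88),(-.02,-.016,.125)),((383,124),(-.02,.016,.125)),((306,129),(.02,.016,.125))]
def Q(x,l):
    X=np.array([p[1] for p in l]);c,s=np.cos(x[2]),np.sin(x[2]);return np.c_[X[:,:2]@np.array([[c,s],[-s,c]])+x[:2],X[:,2]+.018]
r1=lambda x:(proj(b,Q(x,sp))-[h(p[0]) for p in sp]).ravel()
r2=lambda x:(proj(a,Q(x,pp))-[k(p[0]) for p in pp]).ravel()
for r in(r1,r2,lambda x:np.r_[r1(x),r2(x)]):
    s=least_squares(r,[.5,.115,.3],loss='soft_l1');print(s.x,s.fun.round(1))
E
```

```text
t: 3.17
tool_pos: [0.5582, -0.3435, 0.1228]
orientation: [2.082, 2.352, -0.0]
force: [0.7, -0.4, -0.7]
opening: 0.0005
gripper_force: 0.0
pins [array([ 0.49188276, -0.12434974,  0.032     ]), array([ 0.52727337, -0.11917856,  0.032     ])] [ 0.50957807 -0.12176415  0.032     ] 0.03576640882107258 0.14509054173315403
slate [ 0.50869906 -0.12127388  0.02      ] [np.float64(0.13714094715009573), np.float64(0.1512492328023071)]
[0.5064317  0.1192214  0.28866493] [-1.4 -1.2  0.3 -3.6  3.4 -1.6  0.2  1.5 -0.5  2.2 -0.3  1.5]
[0.50328143 0.11250762 0.34445284] [-0.5  0.4  0.5 -0.1 -2.3 -4.2  2.3 -4.8  2.3  1.1 -1.7  1.1]
[0.50455103 0.11612624 0.38277298] [-2.9 -0.2 -2.4 -3.2  1.6 -2.4 -0.4  1.4 -2.   3.9 -0.   1.  -1.1  2.5
 -0.2  0.6 -3.8 -2.4  0.8 -3.7  1.4  2.2 -2.6  2.9]
```

```bash
python3 -m inch '[0,-2,0,0,0, 0,-3,0,0,0, 0,-3,0,0,0]';python3 -m inch '[0,-2,0,0,0, 0,-3,0,0,0, 0,-3,0,0,0]'
python3 - <<'E'
from h import *
c=snap('scene','s3');i=c['image']
# cyan edge along 2 tank-x lines: predicted pixel for y values
t=.1168;R2=np.array([[np.cos(t),-np.sin(t)],[np.sin(t),np.cos(t)]])
ys=np.arange(-.01,.04,.002)
for x in(-.07,.03,.07):
    w=R2@np.array([np.full_like(ys,x),ys])+np.array([[.5414],[-.212]])
    px=proj(c,np.c_[w.T,np.full_like(ys,.1145)])
    v=np.array([cv2.getRectSubPix(i,(1,1),(float(u),float(q)))[0,0] for u,q in px]).astype(int)
    k=(v[:,0]-v[:,2]);print(x,ys[k.argmax()].round(4),k)
E
```

```text
t: 3.42
tool_pos: [0.5582, -0.344, 0.1228]
orientation: [-2.079, -2.352, -0.003]
force: [-0.6, 9.3, 3.1]
opening: 0.0002
gripper_force: 4.6
t: 3.67
tool_pos: [0.5582, -0.3441, 0.1227]
orientation: [-2.075, -2.35, -0.007]
force: [-2.4, 21.0, 9.2]
opening: 0.0004
gripper_force: 10.6
-0.07 0.008 [10 10 10 10 12  9  8 17 34 40 22  9  6  6  8  8  6  6  6  7  7  7  6  6
  7]
0.03 0.006 [ 4  4  3  4  2  4  3 14 36 32  7 -1 -2 -3 -1 -3 -2 -2 -2 -1 -2 -1  1  3
  5]
0.07 0.006 [ 3  3  3  3  2  3  3 21 41 28  5 -1 -2 -1 -1 -1 -1 -3 -1 -2 -1 -1 -2 -2
 -1]
```

The cover is against its stop: the force rose to 21 N and the edge sits at y ≈ 6 mm. I'll back off, rise and go above the root.

```bash
python3 -m inch '[0,12,0,0,0, -2,20,0,0,0, -2,20,40,0,0, -2,20,80,0,0, -2,20,110,0,50, -8,60,110,-7,100, -12,100,110,-14,100, -18,140,110,-21,100, -22,180,110,-28,100, -27,220,110,-35,100]'; python3 -m inch '[-5,40,0,-7,100, -10,80,0,-14,100, -14,120,0,-21,100, -18,160,0,-28,100, -22,200,0,-35,100, -27,240,0,-42,100, -27,246,0,-43,100, -27,246,0,-43,100, -27,246,0,-43,100]';  python3 - <<'E'
from h import *
c=snap('wrist','w4');s=c['state'];print(s['q'],s['tool_pos'],s['orientation'])
E
```

```text
t: 4.55
tool_pos: [0.5305, -0.1282, 0.2328]
orientation: [2.695, 1.612, 0.001]
force: [1.3, 1.2, 0.2]
opening: 0.036
gripper_force: 0.0
t: 5.3
tool_pos: [0.5039, 0.117, 0.2327]
orientation: [3.096, 0.528, 0.001]
force: [0.5, -0.5, -0.7]
opening: 0.0922
gripper_force: 0.0
[ 1.29577210e-01 -1.00879987e-01  1.69616237e+00 -7.05192588e-04
  1.54567836e+00  1.36263484e+00] [0.50389563 0.1170258  0.23273587] [3.09618119e+00 5.27905322e-01 9.48108714e-04]
```

View pics/w4.png

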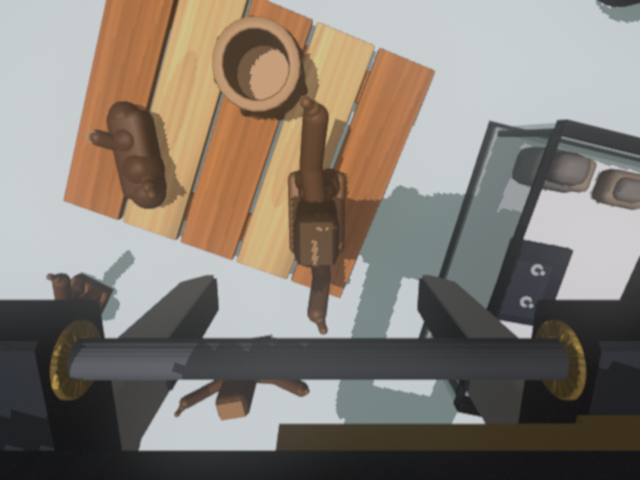

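The wrist view shows the root: trunk top about (316,245), branch tips at (312,104) and (321,328), and the pins at (537,269) and (526,301).

Run:
```python
from h import *
c=load('w4')
A=ray(c,312,104,.141);B=ray(c,321,326,.129);d=A-B;print(A,B,'yaw',np.arctan2(d[1],d[0]),'len',np.linalg.norm(d[:2]),'centre',(A*77+B*95)/172)
F=[ray(c,u,v,.04) for u,v in((291,173),(346,174),(341,252),(291,251))];print('foot',np.mean(F,0),[np.linalg.norm(F[i]-F[i-1]).round(4) for i in range(4)],np.arctan2(*(F[0]-F[3])[1::-1]),np.arctan2(*(F[1]-F[2])[1::-1]))
for p in((.5045,.116,.36),(.504,.117,.30),(.505,.115,.33)):
  t=p[2];print(p,proj(c,[[p[0]+np.cos(t)*x-np.sin(t)*y,p[1]+np.sin(t)*x+np.cos(t)*y,z] for x,y,z in((.095,0,.141),(-.077,0,.129),(.02,.016,.143),(.02,-.016,.143),(-.02,-.016,.143),(-.02,.016,.143))]).round(0).tolist())
P=[ray(c,*p,.032) for p in((537,269),(526,301))];print('pins',P,sum(P)/2)
g=cv2.resize(c['image'][80:350,250:390],None,fx=2.2,fy=2.2,interpolation=cv2.INTER_CUBIC)
g2=cv2.resize(c['image'][230:335,490:580],None,fx=4,fy=4,interpolation=cv2.INTER_CUBIC)
o=np.zeros((600,700,3),np.uint8);o[:g.shape[0],:g.shape[1]]=g;o[:g2.shape[0],320:320+g2.shape[1]]=g2;cv2.imwrite('pics/c4.png',o)
```

```text
[0.58816061 0.1504721  0.141     ] [0.43941347 0.09167143 0.129     ] yaw 0.3764534957570298 len 0.15994758814898946 centre [0.50600376 0.11799498 0.13437209]
foot [0.50500452 0.11778015 0.04      ] [np.float64(0.0745), np.float64(0.0505), np.float64(0.0747), np.float64(0.0483)] 0.3208965918846115 0.2915923030433293
(0.5045, 0.116, 0.36) [[316.0, 96.0], [321.0, 335.0], [295.0, 215.0], [343.0, 214.0], [343.0, 270.0], [297.0, 271.0]]
(0.504, 0.117, 0.3) [[324.0, 97.0], [314.0, 335.0], [295.0, 214.0], [343.0, 215.0], [340.0, 272.0], [294.0, 270.0]]
(0.505, 0.115, 0.33) [[323.0, 96.0], [320.0, 335.0], [298.0, 214.0], [345.0, 214.0], [344.0, 271.0], [298.0, 270.0]]
pins [array([ 0.52323705, -0.10865427,  0.032     ]), array([ 0.48861985, -0.11406693,  0.032     ])] [ 0.50592845 -0.1113606   0.032     ]
```

View pics/c4.png

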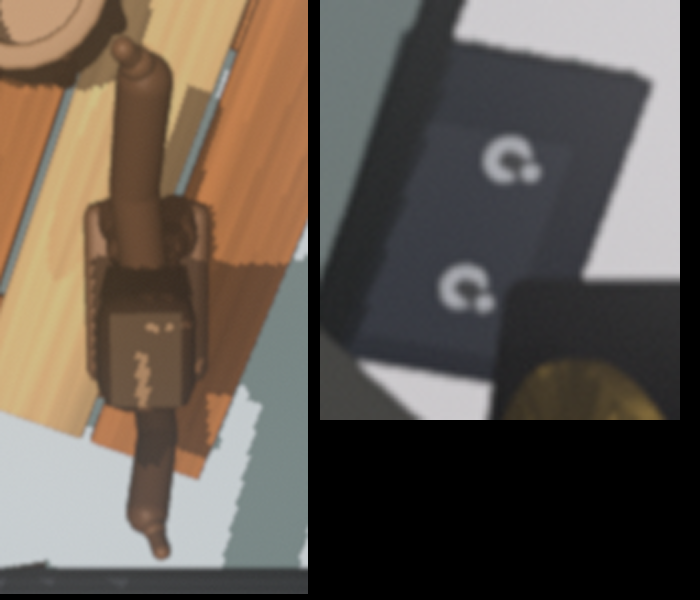

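```bash
python3 -m inch '[1,1,-40,0,100, 1,1,-80,0,100, 1,1,-110,0,100, 1,1,-124,0,100, 1,1,-124,0,100, 1,1,-124,0,0, 1,1,-124,0,0, 1,1,-124,0,0, 1,1,-124,0,0, 1,1,-124,0,0]' 35; python3 -m inch '[0,0,0,0,0, 0,0,0,0,0, 0,0,0,0,0, 0,0,0,0,0, 0,0,0,0,0]'
python3 - <<'E'
from h import *
# pins: ring at slate top (z=.02), tip at .032
w=load('w4');w1=load('w1');s=load('s2');
for n,c,z,ps in(('w4tip',w,.032,((543,273.5),(531.2,305))),('w4ring',w,.02,((538,269.5),(526,301.5))),('w1ring',w1,.02,((261,164),(307,162))),('s2ring',s,.02,((227.6,265.5),(238.6,275.7)))):
    P=[ray(c,*p,z) for p in ps];d=P[0]-P[1];print(n,(sum(P)/2).round(4),np.linalg.norm(d).round(4),np.arctan(d[1]/d[0]).round(3))
E
```

```text
t: 6.18
tool_pos: [0.5062, 0.1173, 0.1101]
orientation: [3.098, 0.522, 0.004]
force: [0.0, 0.2, -0.2]
opening: 0.0649
gripper_force: 0.0
t: 6.6
tool_pos: [0.505, 0.1174, 0.1086]
orientation: [-3.098, -0.522, 0.0]
force: [1.5, -2.2, -2.6]
opening: 0.032
gripper_force: 35.0
w4tip [ 0.5037 -0.1188  0.032 ] 0.0349 0.132
w4ring [ 0.5035 -0.1203  0.02  ] 0.0364 0.127
w1ring [ 0.5039 -0.1185  0.02  ] 0.0356 0.165
s2ring [ 0.5038 -0.1195  0.02  ] 0.0366 0.138
```

The gripper holds the trunk (opening 32.0 mm, as given, at 35 N). All views now agree on the pin centre: (0.5037, -0.1193), yaw about 0.145. Lift and carry.

```bash
python3 -m inch '[0,0,6,0,0, 0,0,18,0,0, 0,0,36,0,0, 0,0,60,0,0, 0,0,85,0,0, 0,0,110,0,0, 0,0,130,0,0, 0,0,140,0,0, 0,0,140,0,0, 0,0,140,0,0]'; python3 -m inch '[0,-8,0,0,0, 0,-22,0,-1,0, 0,-40,0,-2,0, 0,-62,0,-4,0, 0,-86,0,-5,0, -1,-110,0,-6,0, -1,-134,0,-8,0, -1,-158,0,-9,0, -1,-182,0,-10,0, -1,-204,0,-11,0]'; python3 -m inch '[0,-15,0,0,0, 0,-25,0,0,0, 0,-31,0,0,0, 0,-33,0,0,0, 0,-33,0,0,0, 0,-33,0,0,0, 0,-33,0,0,0]'
python3 - <<'E'
from h import *
a=snap('side','side5');b=snap('scene','s5')
x=cv2.resize(a['image'][80:300,250:470],(480,480),interpolation=cv2.INTER_CUBIC)
y=cv2.resize(b['image'][150:370,140:320],(320,391),interpolation=cv2.INTER_CUBIC)
o=np.zeros((480,800,3),np.uint8);o[:,:480]=x;o[:391,480:]=y;cv2.imwrite('pics/c5.png',o)
E
```

```text
t: 7.43
tool_pos: [0.5052, 0.1173, 0.2487]
orientation: [3.098, 0.522, 0.001]
force: [0.6, 0.1, -4.3]
opening: 0.0319
gripper_force: 34.9
t: 8.27
tool_pos: [0.5027, -0.0884, 0.2464]
orientation: [-3.133, -0.221, 0.005]
force: [0.4, 0.0, -2.5]
opening: 0.0315
gripper_force: 34.9
t: 8.85
tool_pos: [0.5042, -0.1189, 0.2486]
orientation: [-3.133, -0.224, 0.0]
force: [1.1, -1.0, -3.7]
opening: 0.032
gripper_force: 34.9
```

View pics/c5.png

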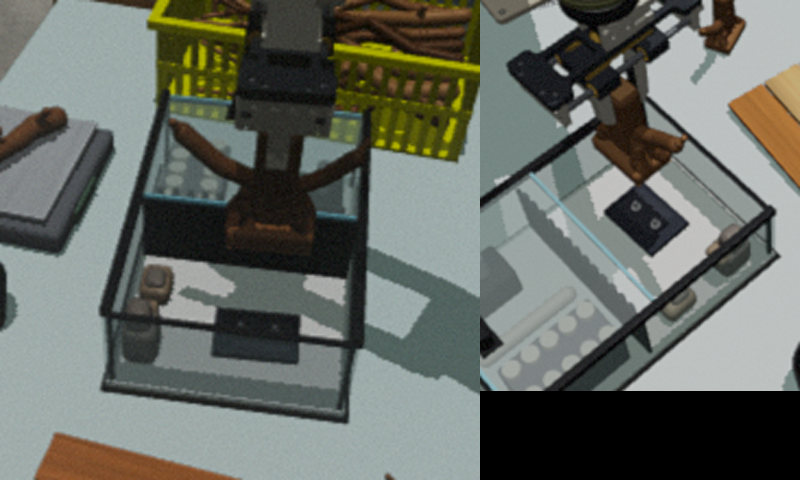

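The root hangs upright and clear over the open bay. Its foot's lower front edge runs (228,248) to (312,255) in the left crop, and the pins are visible below it. I'll compare that with the predicted foot position.

Run:
```python
from h import *
a=load('side5');b=load('s5');t=.144
def W(x,y,z):return [.5042+np.cos(t)*x-np.sin(t)*y,-.1189+np.sin(t)*x+np.cos(t)*y,z]
p=proj(a,[W(.04,.027,.158),W(-.04,.027,.158),W(.04,.027,.18),W(-.04,.027,.18)]);print('side crop',((p-[250,80])*2.182).round(0).tolist())
p=proj(b,[W(-.04,-.027,.158),W(.04,-.027,.158),W(.04,.027,.158)]);print('scene crop',((p-[140,150])*[320/180,391/220]+[480,0]).round(0).tolist())
print('mm/px side',1000*np.linalg.norm(ray(a,350,190,.16)-ray(a,351,190,.16)))
for q in((255,322),(278,323)):print('pins side ring?',proj(a,[[.486,-.1215,.032],[.5215,-.1167,.032]])*1-[250,80])
```

```text
side crop [[222.0, 250.0], [309.0, 258.0], [224.0, 232.0], [312.0, 240.0]]
scene crop [[592.0, 147.0], [639.0, 189.0], [675.0, 160.0]]
mm/px side 2.029289247270221
pins side ring? [[125.75657932 149.93371685]
 [109.92735306 148.23385382]]
pins side ring? [[125.75657932 149.93371685]
 [109.92735306 148.23385382]]
```

Predicted and seen agree within about 3 mm. I'll lower 111 mm with a 2 mm trim in +x.

```bash
python3 -m inch '[1,0,-8,0,0, 2,0,-22,0,0, 2,0,-38,0,0, 2,0,-54,0,0, 2,0,-70,0,0, 2,0,-84,0,0, 2,0,-96,0,0, 2,0,-105,0,0, 2,0,-110,0,0, 2,0,-111,0,0]'; python3 -m inch '[0,0,0,0,0, 0,0,0,0,0, 0,0,0,0,0, 0,0,0,0,0, 0,0,0,0,0, 0,0,0,0,0]'
python3 - <<'E'
from h import *
a=snap('side','side6');b=snap('scene','s6')
x=cv2.resize(a['image'][160:270,290:430],(480,377),interpolation=cv2.INTER_CUBIC)
y=cv2.resize(b['image'][200:330,180:290],(320,378),interpolation=cv2.INTER_CUBIC)
o=np.zeros((380,800,3),np.uint8);o[:377,:480]=x;o[:378,480:]=y;cv2.imwrite('pics/c6.png',o)
t=.144
def W(x,y,z):return [.5062+np.cos(t)*x-np.sin(t)*y,-.1189+np.sin(t)*x+np.cos(t)*y,z]
k=480/140
p=proj(a,[W(.04,.027,.047),W(-.04,.027,.047)]);print('side foot',((p-[290,160])*k).round(0).tolist())
p=proj(b,[W(-.04,-.027,.047),W(.04,-.027,.047),W(.04,.027,.047)]);print('scene foot',((p-[180,200])*320/110+[480,0]).round(0).tolist())
E
```

```text
t: 9.78
tool_pos: [0.5056, -0.1194, 0.1365]
orientation: [-3.133, -0.223, 0.002]
force: [-1.0, 0.4, -2.8]
opening: 0.0317
gripper_force: 34.9
t: 10.28
tool_pos: [0.5063, -0.1198, 0.138]
orientation: [3.133, 0.223, 0.001]
force: [-0.1, 0.6, -3.5]
opening: 0.0321
gripper_force: 34.9
side foot [[200.0, 245.0], [325.0, 257.0]]
scene foot [[570.0, 179.0], [642.0, 245.0], [696.0, 199.0]]
```

View pics/c6.png

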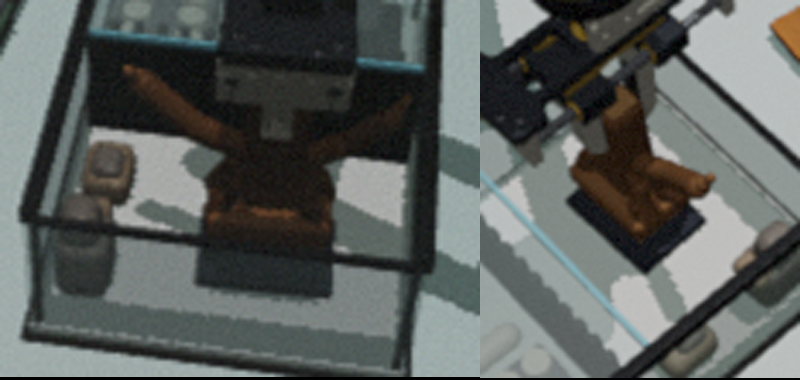

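The root's foot hangs centred and parallel over the slate. The foot edge at (203–332, about 250) matches the prediction, with clear air beneath it and the branches inside the glass. The wrist force shows only the root's weight, so I'm handing in.

```bash
python3 -c "
from plant import job
print(job.close_job())"
```

```text
the job is handed in; nothing more can be done
None
```

I slid the cover fully open against its stop and handed in the job with the root still gripped upright over the pins, about 15 mm above their tips and centred to within about 3 mm by my measurements; the judge's result was not shown.

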